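# Third hand: press a heat sink into the assembly jig

## Task

First slide the jig's stop along its rail until the middle of its grip is level with the brass pointer. Then stand the heat sink on the jig's bed just left of the stop's arm (seen from the robot; touching it or within a few millimetres) and press its flat mounting face squarely against the sprung plate with a steady push of about 10 newtons, never ramming it, as a third hand for the person with the screws. Finish while still holding that push, with the stop still on the pointer and everything else on the table left where it is.

Things in the scene. Friction and masses are not known exactly. Their poses are not given: they have to be found in the camera images.
- jig: Assembly jig fixed to the table: aluminium bed, top at z = 10 mm, x -125 to +85, y -130 to +130 mm. Origin on the table, below the front face of the sprung plate at rest; x points from the robot's side squarely into that plate, y (left) along it. Rail along y at x = -85 mm, top 20 mm, end blocks (26 mm tall) at y +-124 mm. Spring housing behind the plate: x 52 to 82 mm, 46 mm tall.
- press_plate: Upright sprung steel plate, 170 mm wide (jig y, centred), 8 mm thick, z 12 to 40 mm above the table. Gives way only along jig +x, 0 (rest) to 24 mm (hard stop), spring 0.7 N per mm: 14 mm in is about 10 N. Origin and axes coincide with the jig's at rest and travel with the plate: its x in the jig's frame is how far it is pressed in.
- stop_grip (a point): Centre of the sliding stop's upright black grip, 52 mm above the table, at jig x = -85 mm. Grip 16 mm (jig x) by 24 mm (jig y), free from 28 to 72 mm above the table, on a carriage 30 x 34 mm. Slides along jig y with about 3 N friction, stays where left. Axes as the jig's.
- stop_arm (a point): Point on the left (jig +y) face of the stop's arm, at jig x = 0, 49 mm above the table, 4 mm left of the grip's middle. The arm, part of the stop, is a flat aluminium bar 8 mm wide (y), z 44 to 54 mm, reaching from the grip over the sprung plate to jig x = +30 mm. Axes as the jig's.
- stop (a joint): Position of the sliding stop along its rail in m: 0 at the rail's -y end (grip centre at jig y = -105 mm), growing towards +y, up to 0.15.
- pointer: Brass pointer on the front edge of the bed (jig x = -116 mm), 4 mm wide, 19 mm tall above the bed; it marks where along y the middle of the stop's grip belongs. Origin under its centre, on the bed; axes as the jig's. Its place along the jig differs from run to run.
- sink_center (a point): Loose aluminium heat sink (0.14 to 0.28 kg), 44 mm deep (x), 90 wide (y), 50 tall, standing on the table; point at its middle, 25 mm up. +x is the way its flat mounting face looks: plate 90 mm wide, 8 mm thick at x 14 to 22 mm; on its back a fin pack 28 mm wide (y -14 to 14), x -22 to 14 mm, full height, to be gripped across y from above.
- sink_face (a point): Centre of the heat sink's flat mounting face, 22 mm along +x from sink_center; same axes.
- heat_sink: The heat sink again; origin on its underside, 25 mm below sink_center; same axes.
- transformer: Bystander, to be left where it is: small mains transformer, dark steel core with copper winding, on a 48 x 98 mm foot, 60 mm tall; origin under its centre. It stands left or right of the jig, opposite the heat sink.
- multimeter: Bystander, to be left where it is: hand multimeter lying flat, 150 x 75 x 34 mm, long side along its x; origin under its centre.
- screwdriver: Bystander, to be left where it is: screwdriver about 170 mm long lying along its x.
- solder_reel: Bystander, to be left where it is: upright reel, 60 mm diameter, 40 mm tall; origin under its centre.
- terminal_block: Bystander, to be left where it is: small screw terminal block, 30 x 52 x 27 mm, near the robot's foot in front of the jig; origin under its centre.
- screw_jar: Bystander, to be left where it is: closed clear jar, 56 mm diameter, 70 mm tall; origin under its centre.
There are look-alikes about, which are no part of the job. Leave any green, purple or red look-alike of the heat_sink alone.

How it is judged:
On the way, in this order (a step that is already met when the one before it is completed fails the run):
1. the stop is slid to the pointer and stays there, before the heat sink is pressed (y of stop_grip in the frame of pointer between -0.004 and 0.004 m and contact force between heat_sink and press_plate below 0.5 N and velocity of joint stop between -0.01 and 0.01 m/s), for 0.3 s.
2. the heat sink stands in place and is pressed on the sprung plate with 6 to 14 N (y of stop_grip in the frame of pointer between -0.004 and 0.004 m and contact force between heat_sink and press_plate between 6 and 14 N and angle between the x axis of heat_sink and the x axis of jig, either way round below 0.09 rad and angle between sink_center's own z axis and vertical below 0.09 rad and x of sink_face in the frame of jig above 0.004 m and y of sink_center in the frame of stop_arm between 0.042 and 0.052 m and z of sink_center in the frame of jig below 0.041 m and linear speed of heat_sink below 0.02 m/s and contact force between any of the fingers, the arm and heat_sink above 2 N), for 0.5 s.
At the end, for the whole second after the job is handed in: Still holding: face presses the sprung plate with 6 to 14 N, square and upright within 0.09 rad, at rest, at most 6 mm above the bed; the sink's end within 7 mm of the stop arm's left (+y) side; stop grip within 4 mm of the pointer along the rail (all of step 2); the arm keeps its last pose, push and grip.
It fails at once if the heat sink is rammed into the sprung plate (over 25 N) (contact force between heat_sink and press_plate above 25 N).
It fails at once if a bystander is moved by more than 30 mm (distance of any of transformer, multimeter, screwdriver, solder_reel, terminal_block, screw_jar from where it was at the start of the episode above 0.03 m).
It also fails if it takes over 59 s, if anything falls off the work surface, if the arm or the gripper's body presses on something with over 40 N, if the wrist force passes 120 N, or if a joint passes its speed limit or range.

## Robot

A 6-joint arm with a two-finger parallel gripper is mounted at the origin on the work surface. World frame = base frame: x ahead of the robot, y to its left, z up, the work surface at z = 0. Lengths are in m, angles in rad, forces in N, time in s.
With the tool pointing down it reaches from about 0.375 to 0.925 m from the base axis. Payload 5.7 kg.
Tool frame: the origin (TCP) lies midway between the tips of the shut fingers; the grasp point (between the pads) lies 19 mm behind it; y points along the fingers, x is the direction in which the jaws open and shut, and the axes are right-handed (so a half turn about y gives the same grasp; the last joint's range is limited). The gripper opens to 88 mm and grips with 3 to 60 N. Pads are 20 mm wide; open, the fingers measure 115 mm over their backs; the gripper's body (75 mm by 178 mm) begins 61 mm behind the grasp point.
Start: joints at [-1.399, 0.359, 1.51, -0, 1.272, -0.115], TCP at [0.17, -0.575, 0.223] pointing down, gripper open.
Joint ranges: [-2.97, 2.97], [-1.01, 2.36], [0.21, 2.38], [-0.96, 4.11], [0.2, 2.71], [-2.98, 2.98]. Speed limits (rad/s): [2.39, 2.39, 3.14, 3.14, 3.14, 3.14].

## Interface

Orientations are given as a unit quaternion [x, y, z, w].
In Python, from station import * gives the robot as it stands. The module is installed in compiled form; this text tells all that it offers.
- The arm moves only by the shell command python3 -m jog 'ROWS' [OPENING]. ROWS is a JSON object of lists of equal length, an entry for each row: "delta_pos": the shift along the tool's x, y, z in cm, a list of three; "twist": the turn about the tool's y in degrees. A call has 1 to 8 rows; each row is the pose to reach, as a shift and turn from the pose measured when the call began, along the tool's axes at that moment; what a row does not reach only later rows make up. A row lasts 1/12 s, in which the tool goes at most 41.7 mm and 7.16 degrees, less where a joint would pass 70% of its speed; a pose out of reach is approached as far as the arm can. A call with a gripper value outside its range is refused whole. OPENING is the gripper command: -1 is fully open, 1 is shut, values between are in proportion, set as the call begins (- or left out, the last holds). The fingers move at their own pace and stop on an object; the grip force is fixed at half the most. Time passes only in rows, so rows that repeat a pose let the fingers close. It gives the time, the measured TCP pose, the force and the opening at its end, in the units of the state.
- read_state(): the state, without advancing time (a new reading comes with each control period).
- read_camera(name): name is "side" or "top"; returns (picture, depth): 420x560x3 uint8, red, green, blue; 420x560 float32, m along the optical axis (not along the pixel's ray), 0 where there is no reading.
- camera_params(name): a dict with "intrinsics" (3x3 intrinsics, pixels), "xyz" and "orientation" of the camera in the world. Camera axes: x right, y up, looking along -z (the intrinsics and any distortion apply to the point x, -y, -z); pixel columns grow to the right and rows downward; lengths in m; the calibration is good to about 2 mm. A picture is of the moment at which its call begins. camera_params takes no time and is no camera call.
- close_job(): hands the job in, once; it reports no verdict.
The state is a dict: "time_s": time; "joint_pos": joint angles; "qvel": joint speeds; "effort": joint torques, N m; "tcp_pos": TCP position; "tool_rot": TCP orientation; "ft_force": force on the tool from outside, world axes, zero at the start; "wrist_torque": the same for the moment, N m; "finger_gap": opening from 0.0 (shut) to 1.0 (fully open).
Only numpy, scipy, OpenCV 4.12 (cv2) and the standard library are available. Lean on these libraries where they do the work, as an engineer would, in place of code of your own. Each camera call takes 0.05 s, during which the arm holds its last target.

## Working session

There is one attempt and no reset: what is moved stays moved. The work goes in short steps, Python scripts to look and compute and a shell command to move; the robot and the scene stay as the last step left them, time stands still between calls to the robot, and variables do not carry over. Pictures are saved under pics/ and viewed, and the job is handed in when it is done.

```bash
mkdir -p pics; python3 - <<'E'
from station import *
import cv2,numpy as np
for n in("top","side"):
    p,d=read_camera(n); cv2.imwrite(f"pics/{n}0.png",p[:,:,::-1]); np.save(f"{n}0.npy",d)
    print(n,camera_params(n))
print(read_state())
E
```

```text
top {'intrinsics': array([[489.6559139 ,   0.        , 275.16597296],
       [  0.        , 489.6559139 , 208.01497592],
       [  0.        ,   0.        ,   1.        ]]), 'xyz': array([0.32117883, 0.01248129, 1.52707767]), 'orientation': array([ 0.04788567, -0.04979393, -0.70418093,  0.70665179])}
side {'intrinsics': array([[389.61179007,   0.        , 271.04687281],
       [  0.        , 389.61179007, 210.57359456],
       [  0.        ,   0.        ,   1.        ]]), 'xyz': array([ 0.47432385, -0.8349038 ,  0.65568857]), 'orientation': array([ 0.45973924, -0.0098341 , -0.04344785,  0.88693597])}
{'time_s': 0.1, 'joint_pos': array([-1.39909901e+00,  3.59430682e-01,  1.51132355e+00,  3.18144126e-06,
        1.27248096e+00, -1.15099865e-01]), 'qvel': array([ 1.24578189e-03, -8.95305338e-05, -1.84975491e-03,  9.04753498e-04,
       -4.67177609e-04,  6.38128405e-04]), 'effort': array([-2.17792008e-04, -5.16352522e+01, -2.71407956e+01,  6.76785316e-02,
        2.76391249e-02, -2.50320272e-05]), 'tcp_pos': array([ 0.16961666, -0.57488232,  0.22189525]), 'tool_rot': array([-0.56592181,  0.42383567, -0.42299296,  0.56672108]), 'ft_force': array([ 0.54843789,  0.92528593, -0.12639839]), 'wrist_torque': array([ 0.00985793,  0.00887674, -0.05311321]), 'finger_gap': 1.000552263772824}
```

View pics/top0.png

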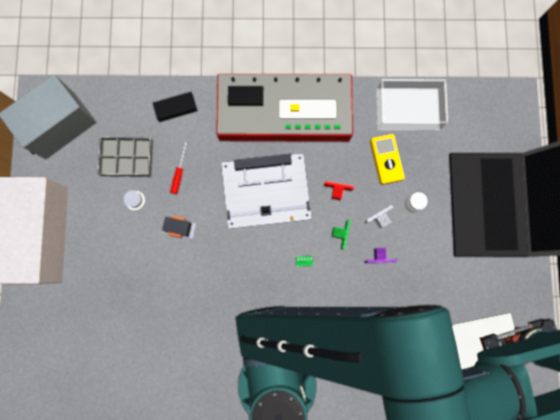

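View pics/side0.png

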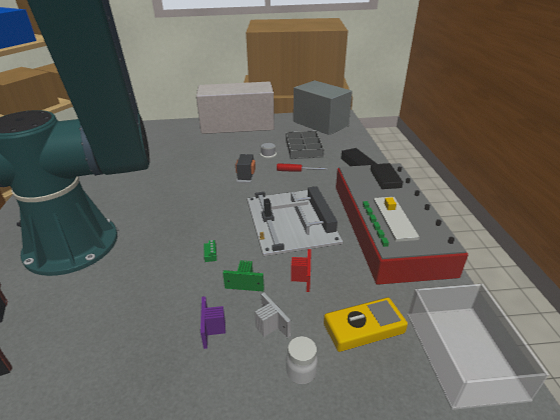

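The top view shows the jig at about (266,190) and the grey heat sink at (380,215), with coloured look-alikes around it. I'll enlarge both views.

```bash
cat > h.py <<'E'
from station import *
import cv2,numpy as np
from scipy.spatial.transform import Rotation as R
def ray(n,u,v):
    c=camera_params(n);K=c["intrinsics"]
    d=np.array([(u-K[0,2])/K[0,0],-(v-K[1,2])/K[1,1],-1.])
    return c["xyz"],R.from_quat(c["orientation"]).apply(d)
def atz(n,u,v,z):
    o,d=ray(n,u,v); return o+d*(z-o[2])/d[2]
def proj(n,P):
    c=camera_params(n);K=c["intrinsics"]
    q=R.from_quat(c["orientation"]).inv().apply(np.atleast_2d(P)-c["xyz"])
    return np.c_[K[0,2]+K[0,0]*q[:,0]/-q[:,2],K[1,2]-K[1,1]*q[:,1]/-q[:,2]]
def crop(src,x0,y0,w,h,f,out):
    im=cv2.imread(src)[y0:y0+h,x0:x0+w]
    cv2.imwrite(out,cv2.resize(im,None,fx=f,fy=f,interpolation=cv2.INTER_CUBIC))
E
python3 - <<'E'
from h import *
crop("pics/top0.png",215,145,100,90,6,"pics/t_jig.png")
crop("pics/top0.png",320,170,120,100,6,"pics/t_sink.png")
crop("pics/side0.png",235,175,120,90,6,"pics/s_jig.png")
crop("pics/side0.png",190,240,130,110,6,"pics/s_sink.png")
E
```

```text
(no output)
```

View pics/t_jig.png

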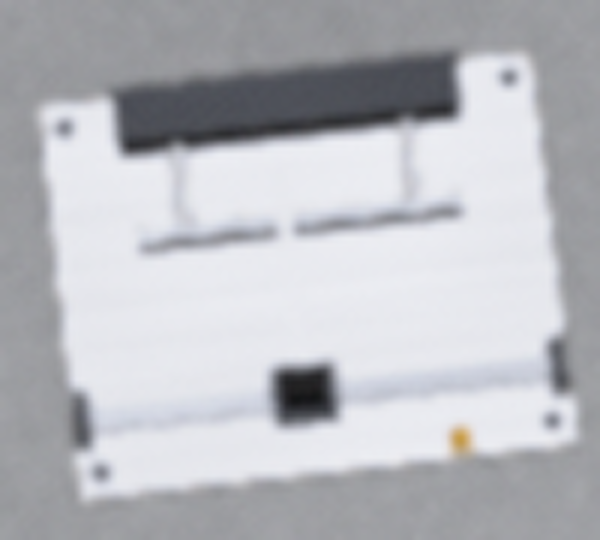

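View pics/t_sink.png

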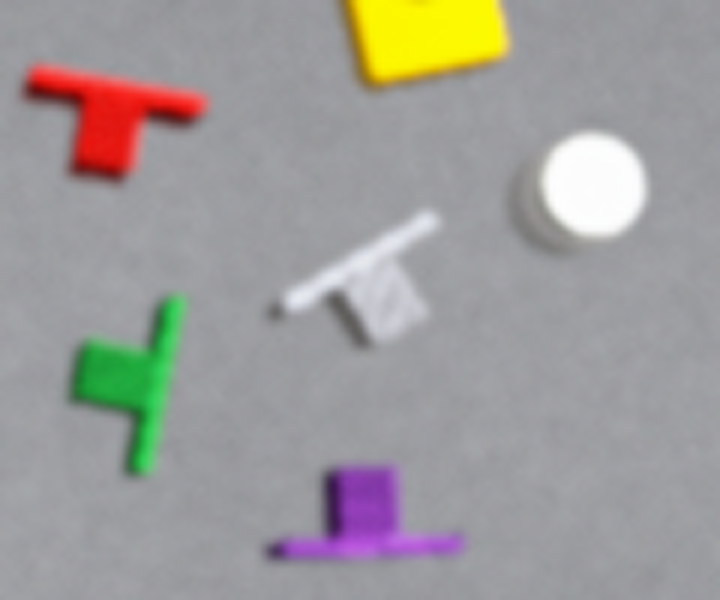

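View pics/s_jig.png

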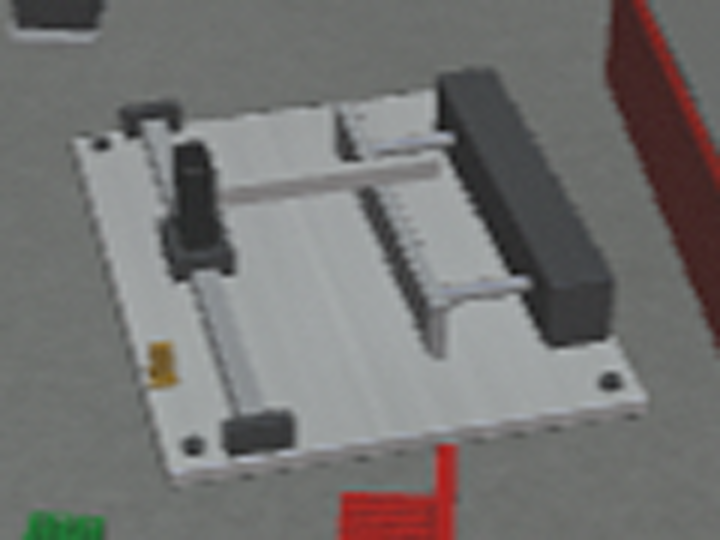

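View pics/s_sink.png

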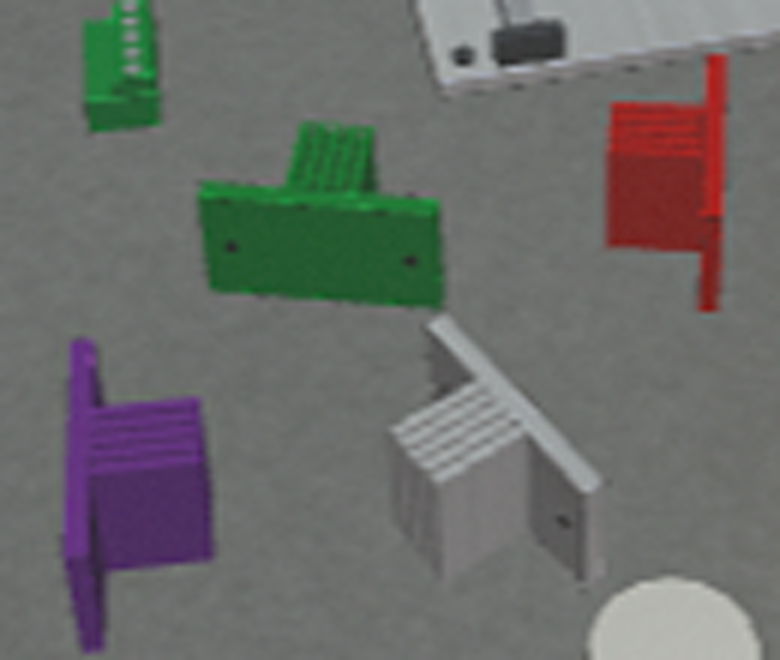

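```bash
cat > fit.py <<'E'
from h import *
from scipy.optimize import least_squares
def T(u,v): return [215+(u+.5)/6-.5,145+(v+.5)/6-.5]
def S(u,v): return [235+(u+.5)/6-.5,175+(v+.5)/6-.5]
obs=[("top",(85,130,10),T(40,103)),("top",(85,-130,10),T(531,53)),("top",(-125,-130,10),T(578,440)),("top",(-125,130,10),T(82,500)),
("side",(-125,130,10),S(73,140)),("side",(-125,-130,10),S(175,477)),("side",(85,-130,10),S(647,400))]
def tf(p,P):
    P=np.atleast_2d(P)/1000.; c,s=np.cos(p[2]),np.sin(p[2])
    return np.c_[p[0]+c*P[:,0]-s*P[:,1],p[1]+s*P[:,0]+c*P[:,1],P[:,2]]
def fitc(cams):
    def r(p): return np.concatenate([(proj(n,tf(p,P))[0]-q) for n,P,q in obs if n in cams])
    s=least_squares(r,[.55,0,0]); return s.x,np.round(s.fun,1)
if __name__=="__main__":
    for c in (["top"],["side"],["top","side"]): print(c,*fitc(c))
    p,_=fitc(["top","side"])
    def inv(p,w): 
        c,s=np.cos(p[2]),np.sin(p[2]); d=w-p[:2]; return np.array([c*d[0]+s*d[1],-s*d[0]+c*d[1]])*1e3
    for nm,cam,q,z in [("grip top","top",T(305,388),.072),("grip top side","side",S(189,150),.072),("ptr top","top",T(460,438),.029),("ptr top side","side",S(161,344),.029),("platecorner? side","side",S(437,300),.04),("arm gap","top",T(285,230),.05)]:
        w=atz(cam,*q,z); print(nm,np.round(w,4),np.round(inv(p,w[:2]),1), "own-cam",np.round(inv(fitc([cam])[0],w[:2]),1))
    ss=lambda u,v:[190+(u+.5)/6-.5,240+(v+.5)/6-.5]
    tt=lambda u,v:[320+(u+.5)/6-.5,170+(v+.5)/6-.5]
    so=[("top",(22,45,50),tt(283,300)),("top",(22,-45,50),tt(428,208)),("top",(14,-45,50),tt(440,220)),("top",(14,45,50),tt(292,312)),("top",(-22,-14,50),tt(424,313)),("top",(-22,14,50),tt(376,343)),
    ("side",(22,45,50),ss(445,315)),("side",(14,45,50),ss(430,322)),("side",(22,-45,50),ss(602,483)),("side",(14,-45,50),ss(587,490)),("side",(-22,14,50),ss(392,432)),("side",(-22,-14,50),ss(440,482))]
    for cams in (["top"],["side"],["top","side"]):
        def r(p): return np.concatenate([(proj(n,tf(p,P))[0]-q) for n,P,q in so if n in cams])
        s=least_squares(r,[.55,-.3,.5]); print("sink",cams,s.x,np.degrees(s.x[2]),np.round(s.fun,1))
E
python3 fit.py; python3 - <<'E'
from h import *
s=read_state(); print(R.from_quat(s["tool_rot"]).as_matrix().round(3))
E
```

```text
['top'] [0.60940748 0.04036687 0.11689208] [ 0.2  0.3 -0.2 -0.4  0.1  0.3 -0.2 -0.3]
['side'] [0.61077109 0.03763437 0.12423264] [-0.2  0.  -0.7 -0.2  0.9 -0.1]
['top', 'side'] [0.610276   0.03953045 0.12117523] [ 0.4  0.2 -0.1 -0.8  0.5 -0.1  0.3 -0.4 -0.3 -0.4 -1.1 -0.7  0.4 -0.5]
grip top [0.5198 0.0381 0.072 ] [-90.    9.5] own-cam [-89.3   8.2]
grip top side [0.5235 0.042  0.072 ] [-85.9  12.9] own-cam [-86.1  15.1]
ptr top [ 0.5    -0.0409  0.029 ] [-119.1  -66.5] own-cam [-118.1  -67.9]
ptr top side [ 0.5036 -0.0427  0.029 ] [-115.8  -68.7] own-cam [-116.3  -66.4]
platecorner? side [ 0.624  -0.0397  0.04  ] [  4.  -80.3] own-cam [  3.5 -78.3]
arm gap [0.6043 0.0492 0.05  ] [-4.8 10.3] own-cam [-4.1  9.4]
sink ['top'] [ 0.49734519 -0.31818674  0.54849382] 31.42638069444805 [-0.4 -0.1  0.3  0.  -0.3  0.2 -0.5  0.1  0.3  0.   0.6 -0.2]
sink ['side'] [ 0.4987974  -0.31972627  0.5336735 ] 30.577239271699415 [ 0.3 -0.3 -0.4  0.2  0.7 -0.3 -0.1  0.5 -0.3 -0.5 -0.2  0.4]
sink ['top', 'side'] [ 0.49838206 -0.31912225  0.5388178 ] 30.871985876020876 [-0.1 -0.6  0.7 -0.2  0.1 -0.  -0.2 -0.4  0.6 -0.3  0.8 -0.6 -0.1 -0.5
 -0.7  0.   0.5 -0.7 -0.3  0.2 -0.5 -0.7 -0.4  0.2]
[[ 0.283 -0.     0.959]
 [-0.959  0.002  0.283]
 [-0.002 -1.     0.   ]]
```

```bash
cat >> h.py <<'E'
def go(x,y,z,yaw_toolx_deg):
    s=read_state(); M=R.from_quat(s["tool_rot"]).as_matrix()
    d=M.T@(np.array([x,y,z])-s["tcp_pos"])*100
    cur=np.degrees(np.arctan2(M[1,0],M[0,0])); t=-((yaw_toolx_deg-cur+180)%360-180)
    print("delta cm",d.round(2),"twist",round(t,2),"tcp",s["tcp_pos"].round(4),"yaw",round(cur,2),"F",s["ft_force"].round(2),"gap",round(s["finger_gap"],3),"t",round(s["time_s"],2))
E
python3 -c "
from h import *
go(.525,.039,.2,-83.1)"
```

```text
delta cm [-48.82   2.28  51.45] twist 9.53 tcp [ 0.1696 -0.5749  0.2219] yaw -73.57 F [ 0.55  0.93 -0.13] gap 1.001 t 0.1
```

```bash
python3 -m jog '{"delta_pos":[[-2,0,2.1],[-5,0,5.3],[-8,0,8.4],[-11,0,11.6],[-14,0,14.8],[-17,0,17.9],[-20,0,21],[-23,0,24.2]],"twist":[1,3,5,7,9.5,9.5,9.5,9.5]}' -1; python3 -c "
from h import *
go(.525,.039,.2,-83.1)"
```

```text
time_s: 0.77
tcp_pos: [0.3303, -0.2952, 0.2221]
tool_rot: [-0.529, 0.47, -0.468, 0.53]
ft_force: [0.5, -0.2, -0.3]
finger_gap: 1.0
delta cm [-30.83   2.27  23.35] twist -0.0 tcp [ 0.3303 -0.2952  0.2221] yaw -83.1 F [ 0.46 -0.2  -0.27] gap 1.0 t 0.77
```

```bash
python3 -m jog '{"delta_pos":[[-3,0,2.3],[-6,0,4.6],[-9,0,6.9],[-12,0.5,9.2],[-15,1,11.5],[-18,1.5,13.8],[-21,2,16.1],[-24,2.3,18.4]],"twist":[0,0,0,0,0,0,0,0]}'; python3 -c "
from h import *
go(.525,.039,.16,-83.1)"
```

```text
time_s: 1.43
tcp_pos: [0.4842, -0.0327, 0.1989]
tool_rot: [-0.529, 0.47, -0.468, 0.529]
ft_force: [0.6, -0.5, -0.3]
finger_gap: 0.998
delta cm [-6.62  3.9   4.92] twist 0.01 tcp [ 0.4842 -0.0327  0.1989] yaw -83.09 F [ 0.56 -0.54 -0.26] gap 0.998 t 1.43
```

```bash
python3 -m jog '{"delta_pos":[[-3,0.5,2.2],[-5.5,1.5,4],[-6.6,3,4.9],[-6.6,6,4.9],[-6.6,8.5,4.9],[-6.6,9.5,4.9],[-6.6,9.5,4.9],[-6.6,9.5,4.9]],"twist":[0,0,0,0,0,0,0,0]}'; python3 - <<'E'
from h import *
go(.525,.039,.035,-83.1)
for n in("top","side"):
    p,d=read_camera(n); cv2.imwrite(f"pics/{n}1.png",p[:,:,::-1])
crop("pics/side1.png",235,130,130,110,6,"pics/s1.png")
crop("pics/top1.png",215,145,100,90,6,"pics/t1.png")
E
```

```text
time_s: 2.1
tcp_pos: [0.5244, 0.0387, 0.104]
tool_rot: [0.529, -0.47, 0.468, -0.529]
ft_force: [-0.3, 0.8, 0.8]
finger_gap: 1.0
delta cm [-0.    6.9   0.08] twist -0.01 tcp [0.5244 0.0387 0.104 ] yaw -83.11 F [-0.33  0.81  0.75] gap 1.0 t 2.1
```

View pics/s1.png

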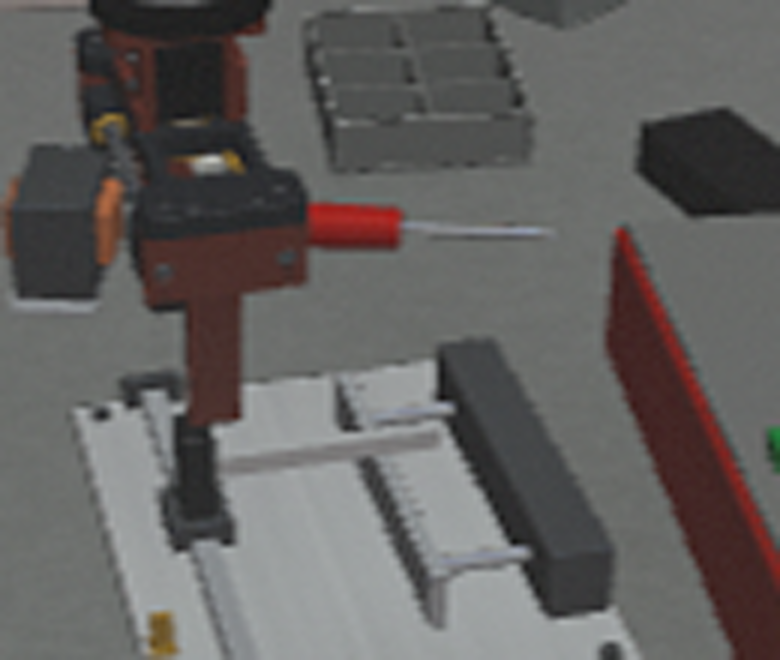

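View pics/t1.png

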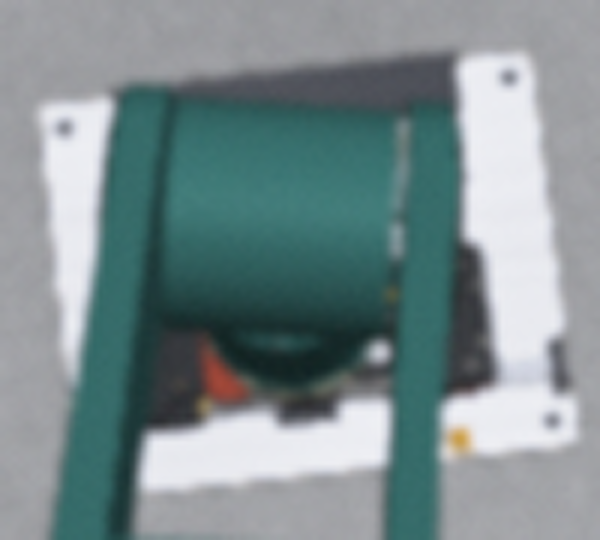

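Side view: the open fingers straddle the black grip at (192,470) in the crop, and the pointer is at (162,630). The top view is blocked by the arm. Next I descend and grip the stop.

```bash
python3 -m jog '{"delta_pos":[[0,2,0.1],[0,4,0.1],[0,6,0.1],[0,6.9,0.1],[0,6.9,0.1]],"twist":[0,0,0,0,0]}'; python3 -m jog '{"delta_pos":[[0,0,0],[0,0,0],[0,0,0],[0,0,0],[0,0,0],[0,0,0]],"twist":[0,0,0,0,0,0]}' 1; python3 -c "
from h import *
go(.525,.039,.035,-83.1)"
```

```text
time_s: 2.62
tcp_pos: [0.5263, 0.0386, 0.0358]
tool_rot: [-0.529, 0.47, -0.469, 0.529]
ft_force: [-0.9, -1.1, 0.2]
finger_gap: 1.001
time_s: 3.12
tcp_pos: [0.5266, 0.0386, 0.0362]
tool_rot: [-0.528, 0.47, -0.469, 0.53]
ft_force: [-0.2, -0.6, -0.6]
finger_gap: 0.585
delta cm [-0.06  0.12 -0.15] twist -0.05 tcp [0.5266 0.0386 0.0362] yaw -83.15 F [-0.15 -0.58 -0.56] gap 0.585 t 3.12
```

```bash
python3 -m jog '{"delta_pos":[[0,0,0],[0,0,0],[0,0,0],[0,0,0],[0,0,0],[0,0,0],[0,0,0],[0,0,0]],"twist":[0,0,0,0,0,0,0,0]}' 1;  python3 - <<'E'
from h import *
from fit import fitc
go(.525,.039,.035,-83.1)
s=read_state(); print(s["wrist_torque"])
for c in (["top"],["side"],["top","side"]):
    p,_=fitc(c); d=s["tcp_pos"][:2]-p[:2]; c_,s_=np.cos(p[2]),np.sin(p[2]); print(c,(c_*d[0]+s_*d[1])*1e3,(-s_*d[0]+c_*d[1])*1e3)
E
```

```text
time_s: 3.78
tcp_pos: [0.5266, 0.0384, 0.0362]
tool_rot: [-0.529, 0.47, -0.469, 0.529]
ft_force: [-1.2, -2.3, -0.2]
finger_gap: 0.277
delta cm [-0.08  0.12 -0.15] twist -0.04 tcp [0.5266 0.0384 0.0362] yaw -83.14 F [-1.2  -2.29 -0.17] gap 0.277 t 3.78
[-0.46416417  0.02967799 -0.06127975]
['top'] -82.46115583106142 7.730413866628436
['side'] -83.41669730478645 11.215914962892262
['top', 'side'] -83.18833661666793 9.018801482282177
```

```bash
python3 -m jog '{"delta_pos":[[1,0,0],[2.2,0,0],[3.4,0,0],[4.6,0,0],[5.8,0,0],[6.9,0,0],[7.65,0,0],[7.65,0,0]],"twist":[0,0,0,0,0,0,0,0]}';  python3 - <<'E'
from h import *
from fit import fitc
go(.525,.039,.035,-83.1)
s=read_state()
for c in (["top"],["side"],["top","side"]):
    p,_=fitc(c); d=s["tcp_pos"][:2]-p[:2]; c_,s_=np.cos(p[2]),np.sin(p[2]); print(c,(c_*d[0]+s_*d[1])*1e3,(-s_*d[0]+c_*d[1])*1e3)
for n in("top","side"):
    p,d=read_camera(n); cv2.imwrite(f"pics/{n}2.png",p[:,:,::-1])
crop("pics/side2.png",235,150,130,110,6,"pics/s2.png")
E
```

```text
time_s: 4.45
tcp_pos: [0.5361, -0.04, 0.0362]
tool_rot: [-0.529, 0.469, -0.469, 0.529]
ft_force: [-0.9, -4.2, 3.4]
finger_gap: 0.271
delta cm [-7.98  0.12 -0.16] twist -0.1 tcp [ 0.5361 -0.04    0.0362] yaw -83.2 F [-0.85 -4.19  3.36] gap 0.271 t 4.45
['top'] -82.20636870602652 -71.29481466688242
['side'] -83.74200108278362 -67.8090547536772
['top', 'side'] -83.27202745218766 -70.00679346705527
```

View pics/s2.png

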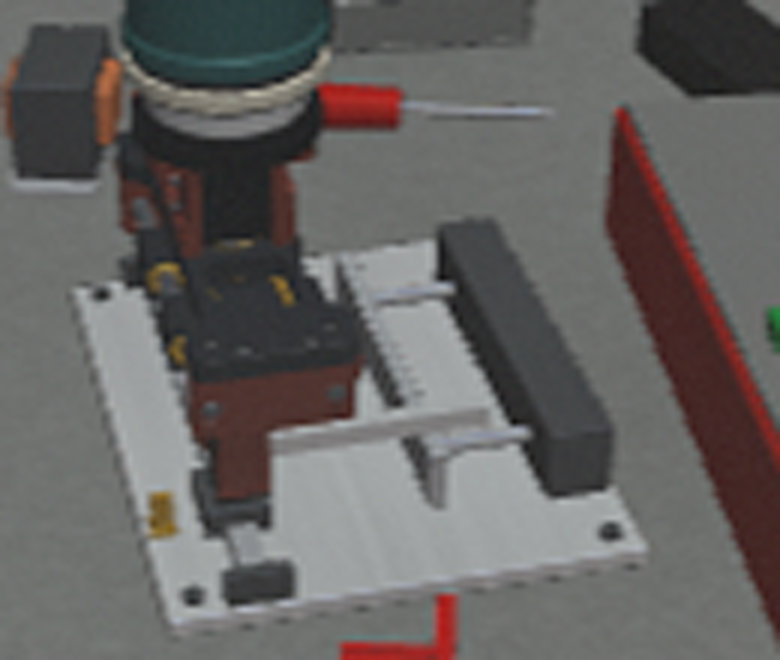

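```bash
python3 -m jog '{"delta_pos":[[-0.25,0,0],[-0.25,0,0],[-0.25,0,0],[-0.25,0,0]],"twist":[0,0,0,0]}';  python3 - <<'E'
from h import *
from fit import fitc
go(.525,.039,.035,-83.1)
s=read_state()
for c in (["top"],["side"],["top","side"]):
    p,_=fitc(c); d=s["tcp_pos"][:2]-p[:2]; c_,s_=np.cos(p[2]),np.sin(p[2]); print(c,(c_*d[0]+s_*d[1])*1e3,(-s_*d[0]+c_*d[1])*1e3)
for n in ("side",):
    p,d=read_camera(n); cv2.imwrite(f"pics/{n}3.png",p[:,:,::-1])
crop("pics/side3.png",245,215,70,50,10,"pics/s3.png")
E
```

```text
time_s: 4.88
tcp_pos: [0.5356, -0.0361, 0.0362]
tool_rot: [-0.529, 0.469, -0.469, 0.529]
ft_force: [-0.7, -3.7, 1.7]
finger_gap: 0.272
delta cm [-7.59  0.12 -0.15] twist -0.03 tcp [ 0.5356 -0.0361  0.0362] yaw -83.13 F [-0.69 -3.69  1.74] gap 0.272 t 4.88
['top'] -82.21036398286587 -67.38053723467586
['side'] -83.7172635307589 -63.89485345174617
['top', 'side'] -83.25925731860067 -66.09253482687744
```

View pics/s3.png

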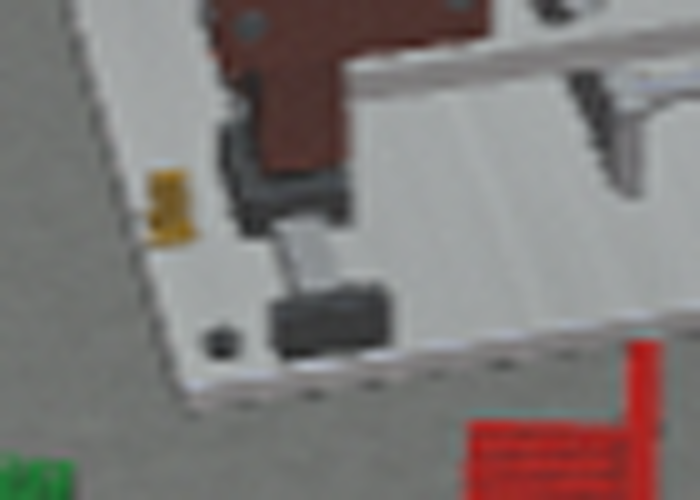

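```bash
python3 -m jog '{"delta_pos":[[0.1,0,0],[0.1,0,0],[0.1,0,0],[0.1,0,0]],"twist":[0,0,0,0]}';  python3 -m jog '{"delta_pos":[[0,0,0],[0,0,0],[0,0,0],[0,0,0],[0,0,0],[0,0,0]],"twist":[0,0,0,0,0,0]}' 0;python3 - <<'E'
from h import *
go(.525,.039,.035,-83.1)
E
```

```text
time_s: 5.27
tcp_pos: [0.5356, -0.0365, 0.0362]
tool_rot: [-0.529, 0.469, -0.469, 0.529]
ft_force: [-0.8, 2.7, 4.2]
finger_gap: 0.268
time_s: 5.77
tcp_pos: [0.5356, -0.0366, 0.0361]
tool_rot: [-0.529, 0.469, -0.469, 0.529]
ft_force: [-0.4, 0.2, -0.5]
finger_gap: 0.499
delta cm [-7.63  0.12 -0.15] twist -0.04 tcp [ 0.5356 -0.0366  0.0361] yaw -83.14 F [-0.43  0.23 -0.49] gap 0.499 t 5.77
```

```bash
python3 -m jog '{"delta_pos":[[0,-1.5,0],[0,-4,0],[0,-7,0],[0,-9.5,0],[2.5,-9.5,0],[6,-9.5,0],[10,-9.5,0],[14,-9.5,0]],"twist":[0,0,0,0,0,-5,-10,-15]}' -0.3;python3 - <<'E'
from h import *
go(.4929,-.3221,.13,-59.1)
E
```

```text
time_s: 6.43
tcp_pos: [0.5524, -0.1768, 0.1314]
tool_rot: [-0.586, 0.394, -0.395, 0.587]
ft_force: [0.3, -0.3, -0.8]
finger_gap: 0.65
delta cm [ 11.2    0.13 -10.99] twist -8.71 tcp [ 0.5524 -0.1768  0.1314] yaw -67.81 F [ 0.27 -0.26 -0.84] gap 0.65 t 6.43
```

```bash
python3 -m jog '{"delta_pos":[[2.5,0,-2.5],[5,0,-5],[7.5,0,-7.5],[10,0,-10],[11.2,0,-11],[11.2,0,-11],[11.2,0,-11]],"twist":[-3,-6,-8.7,-8.7,-8.7,-8.7,-8.7]}' -0.3;python3 - <<'E'
from h import *
go(.4929,-.3221,.13,-59.1)
for n in("top","side"):
    p,d=read_camera(n); cv2.imwrite(f"pics/{n}4.png",p[:,:,::-1])
crop("pics/top4.png",215,145,100,90,6,"pics/t4.png")
crop("pics/side4.png",240,185,100,80,7,"pics/s4.png")
crop("pics/side4.png",200,200,130,110,6,"pics/s4b.png")
E
```

```text
time_s: 7.02
tcp_pos: [0.4927, -0.3222, 0.1311]
tool_rot: [-0.614, 0.35, -0.349, 0.615]
ft_force: [-0.1, 0.5, -0.3]
finger_gap: 0.648
delta cm [0.   0.11 0.03] twist -0.14 tcp [ 0.4927 -0.3222  0.1311] yaw -59.24 F [-0.07  0.51 -0.28] gap 0.648 t 7.02
```

View pics/t4.png

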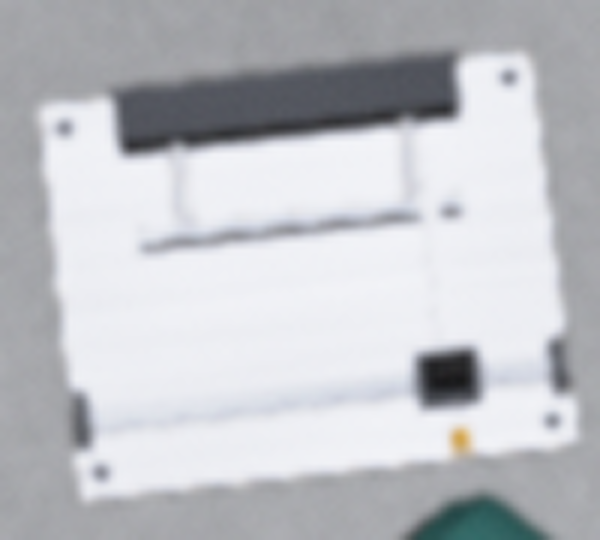

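View pics/s4.png

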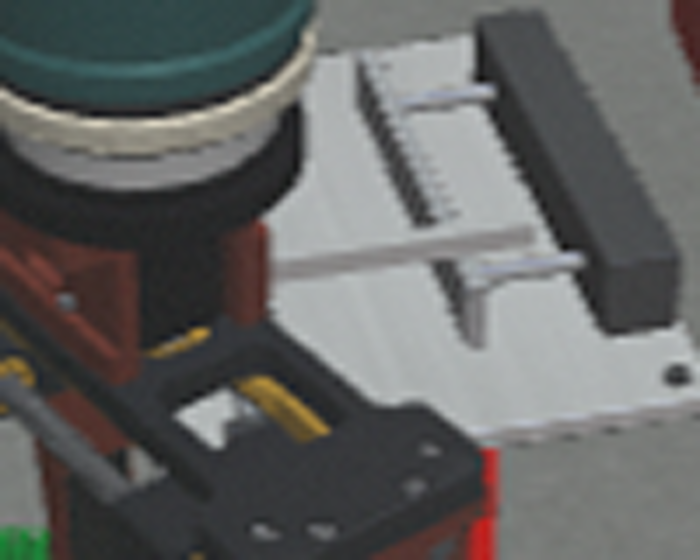

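View pics/s4b.png

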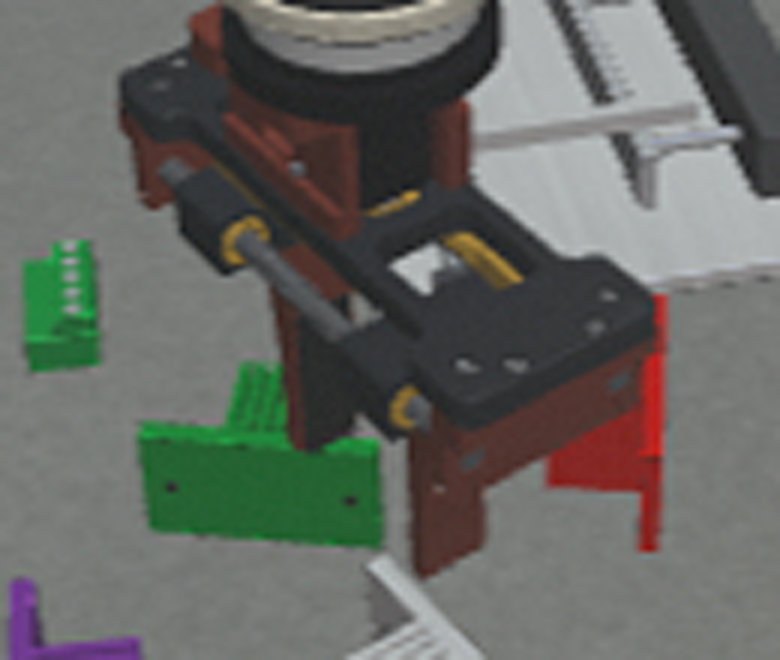

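```bash
python3 - <<'E'
from h import *
from fit import T,fitc
im=cv2.imread("pics/top4.png"); c=im[190:225,270:300].astype(int)
for q,z in [(T(447,374),.072),(T(460,438),.029),(T(428,210),.054),(T(448,403),.026)]: 
    w=atz("top",*q,z)
    for cam in (["top"],["top","side"]):
        p,_=fitc(cam); d=w[:2]-p[:2]; cc,s=np.cos(p[2]),np.sin(p[2]); print(z,w.round(4),cam,(1e3*np.array([cc*d[0]+s*d[1],-s*d[0]+cc*d[1]])).round(1))
crop("pics/top4.png",275,195,30,30,20,"pics/t4z.png")
E
```

```text
0.072 [ 0.5271 -0.0329  0.072 ] ['top'] [-90.3 -63.2]
0.072 [ 0.5271 -0.0329  0.072 ] ['top', 'side'] [-91.3 -61.8]
0.029 [ 0.5    -0.0409  0.029 ] ['top'] [-118.1  -67.9]
0.029 [ 0.5    -0.0409  0.029 ] ['top', 'side'] [-119.1  -66.5]
0.054 [ 0.6142 -0.0238  0.054 ] ['top'] [ -2.7 -64.3]
0.054 [ 0.6142 -0.0238  0.054 ] ['top', 'side'] [ -3.8 -63.3]
0.026 [ 0.5185 -0.0348  0.026 ] ['top'] [-99.  -64.1]
0.026 [ 0.5185 -0.0348  0.026 ] ['top', 'side'] [-100.   -62.7]
```

View pics/t4z.png

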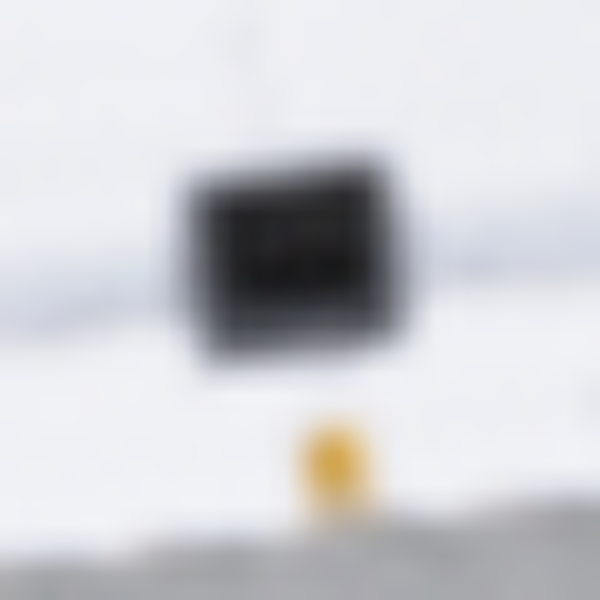

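```bash
cat > ms.py <<'E'
from h import *
from fit import fitc
def meas(f):
    im=cv2.imread(f).astype(float)
    p,_=fitc(["top"]); J=lambda q,z:(lambda d:(1e3*np.array([np.cos(p[2])*d[0]+np.sin(p[2])*d[1],-np.sin(p[2])*d[0]+np.cos(p[2])*d[1]])).round(1))(atz("top",*q,z)[:2]-p[:2])
    yy,xx=np.mgrid[0:420,0:560]
    box=(yy>198)&(yy<217)&(xx>250)&(xx<302)
    g=im.mean(2); w=np.where(box,np.clip(200-g,0,None),0); 
    w[im[:,:,2]-im[:,:,0]>25]=0
    q=[(w*xx).sum()/w.sum(),(w*yy).sum()/w.sum()]
    b=np.clip(im[:,:,2]-im[:,:,0]-25,0,None)*((yy>210)&(yy<226)&(xx>285)&(xx<298))
    r=[(b*xx).sum()/b.sum(),(b*yy).sum()/b.sum()]
    print(f,"stop px",np.round(q,2),J(q,.028),J(q,.04),"ptr px",np.round(r,2),J(r,.022))
if __name__=="__main__":
    meas("pics/top0.png");meas("pics/top4.png")
E
python3 ms.py
```

```text
pics/top0.png stop px [265.29 210.22] [-86.2   9. ] [-87.8   9. ] ptr px [291.32 217.82] [-118.1  -68.4]
pics/top4.png stop px [289.26 207.46] [-86.  -65.6] [-87.6 -65. ] ptr px [291.32 217.85] [-118.1  -68.4]
```

Measured from the blobs in the top view, the stop is about 3 mm short of the pointer: stop pixel (289.3,207.5), pointer (291.3,217.9). That is too close to the 4 mm limit, so I'll regrip and correct it.

```bash
python3 -c "
from h import *
go(.5356,-.0365,.13,-83.1)"
```

```text
delta cm [-22.2    0.17  18.24] twist 24.01 tcp [ 0.4931 -0.3207  0.1311] yaw -59.09 F [-1.52 -0.34  0.64] gap 0.652 t 7.12
```

```bash
python3 -m jog '{"delta_pos":[[-3,0,2.5],[-6,0,4.9],[-9,0,7.4],[-12,0,9.9],[-15,0,12.3],[-18,0,14.8],[-20.5,0,16.8],[-22.2,0,18.2]],"twist":[3,7,11,15,19,24,24,24]}'; python3 -m jog '{"delta_pos":[[0,0,0],[0,0,0]],"twist":[0,0]}'; python3 -c "
from h import *
go(.5358,-.0365,.036,-83.1)"
```

```text
time_s: 7.78
tcp_pos: [0.5346, -0.0316, 0.1317]
tool_rot: [-0.529, 0.469, -0.467, 0.531]
ft_force: [0.1, -0.6, -0.8]
finger_gap: 0.653
time_s: 7.95
tcp_pos: [0.5342, -0.0288, 0.1318]
tool_rot: [-0.53, 0.468, -0.466, 0.532]
ft_force: [0.3, -0.4, 0.1]
finger_gap: 0.65
delta cm [0.82 9.57 0.06] twist 0.5 tcp [ 0.5342 -0.0288  0.1318] yaw -82.6 F [ 0.33 -0.45  0.08] gap 0.65 t 7.95
```

```bash
python3 -m jog '{"delta_pos":[[0.8,0,0.1],[0.8,1,0.1],[0.8,3.5,0.1],[0.8,6,0.1],[0.8,8.5,0.1],[0.8,9.5,0.1],[0.8,9.5,0.1],[0.8,9.5,0.1]],"twist":[0.5,0.5,0.5,0.5,0.5,0.5,0.5,0.5]}'; python3 -m jog '{"delta_pos":[[0,0,0],[0,0,0],[0,0,0],[0,0,0],[0,0,0],[0,0,0],[0,0,0],[0,0,0]],"twist":[0,0,0,0,0,0,0,0]}' 1; python3 -c "
from h import *
go(.536,-.0393,.036,-83.1)"
```

```text
time_s: 8.62
tcp_pos: [0.5358, -0.0371, 0.0363]
tool_rot: [-0.528, 0.471, -0.468, 0.529]
ft_force: [0.5, 0.6, 0.7]
finger_gap: 0.653
time_s: 9.28
tcp_pos: [0.5362, -0.037, 0.0369]
tool_rot: [-0.528, 0.47, -0.468, 0.53]
ft_force: [-0.2, 0.5, 6.1]
finger_gap: 0.269
delta cm [ 0.23  0.09 -0.04] twist -0.07 tcp [ 0.5362 -0.037   0.0369] yaw -83.17 F [-0.22  0.51  6.13] gap 0.269 t 9.28
```

```bash
python3 -m jog '{"delta_pos":[[0.1,0,0],[0.2,0,0],[0.25,0,0],[0.25,0,0],[0.25,0,0],[0.25,0,0]],"twist":[0,0,0,0,0,0]}'; python3 -c "
from h import *
go(.536,-.0393,.036,-83.1)"
```

```text
time_s: 9.78
tcp_pos: [0.5364, -0.0394, 0.0369]
tool_rot: [-0.528, 0.47, -0.468, 0.53]
ft_force: [-0.9, 2.7, 4.1]
finger_gap: 0.272
delta cm [-0.01  0.09 -0.04] twist -0.07 tcp [ 0.5364 -0.0394  0.0369] yaw -83.17 F [-0.91  2.67  4.1 ] gap 0.272 t 9.78
```

Next I release, lift, and go back to the sink.

```bash
python3 -m jog '{"delta_pos":[[0,0,0],[0,0,0],[0,0,0],[0,0,0],[0,0,0]],"twist":[0,0,0,0,0]}' -0.3; python3 -m jog '{"delta_pos":[[0,-1.5,0],[0,-4,0],[0,-7,0],[0,-9.5,0],[2.5,-9.5,0],[6,-9.5,0],[10,-9.5,0],[14,-9.5,0]],"twist":[0,0,0,0,0,-5,-10,-15]}' -0.3;python3 - <<'E'
from h import *
go(.4929,-.3221,.13,-59.1)
E
```

```text
time_s: 10.2
tcp_pos: [0.5364, -0.0396, 0.0368]
tool_rot: [-0.528, 0.47, -0.468, 0.53]
ft_force: [0.3, -0.4, 0.5]
finger_gap: 0.609
time_s: 10.87
tcp_pos: [0.5532, -0.18, 0.1317]
tool_rot: [-0.586, 0.395, -0.394, 0.588]
ft_force: [0.4, -0.1, 0.4]
finger_gap: 0.65
delta cm [ 10.89   0.13 -10.94] twist -8.74 tcp [ 0.5532 -0.18    0.1317] yaw -67.84 F [ 0.37 -0.09  0.44] gap 0.65 t 10.87
```

```bash
python3 -m jog '{"delta_pos":[[2.5,0,-2.5],[5,0,-5],[7.5,0,-7.5],[9.8,0,-9.9],[10.9,0,-10.9],[10.9,0,-10.9],[10.9,0,-10.9]],"twist":[-3,-6,-8.7,-8.7,-8.7,-8.7,-8.7]}' -0.3;python3 - <<'E'
from h import *
from ms import meas
for n in("top",):
    p,d=read_camera(n); cv2.imwrite(f"pics/{n}5.png",p[:,:,::-1])
meas("pics/top5.png")
go(.4929,-.3221,.008,-59.1)
crop("pics/top5.png",215,145,100,90,6,"pics/t5.png")
E
```

```text
time_s: 11.45
tcp_pos: [0.4932, -0.3221, 0.1311]
tool_rot: [-0.613, 0.351, -0.349, 0.616]
ft_force: [0.0, -0.6, -0.4]
finger_gap: 0.652
pics/top5.png stop px [290.18 207.34] [-85.9 -68.5] [-87.6 -67.9] ptr px [291.31 217.84] [-118.1  -68.4]
delta cm [ 0.1  12.31 -0.11] twist -0.08 tcp [ 0.4934 -0.3212  0.1311] yaw -59.18 F [0.41 0.24 0.58] gap 0.653 t 11.5
```

View pics/t5.png

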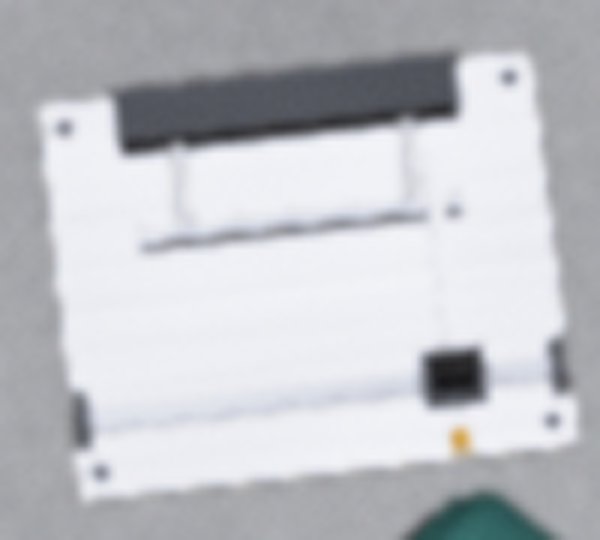

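The stop is on the pointer to within about 0.5 mm: stop blob at jig y = -68.2, pointer at -68.4. Next I descend on the sink's fins.

```bash
python3 -m jog '{"delta_pos":[[0.1,2,-0.1],[0.1,4.5,-0.1],[0.1,6,-0.1],[0.1,6,-0.1]],"twist":[0,0,0,0]}';python3 - <<'E'
from h import *
for n in("side",):
    p,d=read_camera(n); cv2.imwrite(f"pics/{n}6.png",p[:,:,::-1])
go(.4929,-.3221,.008,-59.1)
crop("pics/side6.png",200,240,130,110,6,"pics/s6.png")
E
```

```text
time_s: 11.83
tcp_pos: [0.4917, -0.3186, 0.0681]
tool_rot: [-0.613, 0.352, -0.345, 0.617]
ft_force: [-1.3, 0.0, -0.6]
finger_gap: 0.651
delta cm [ 0.3   6.16 -0.1 ] twist 0.02 tcp [ 0.4925 -0.3195  0.0696] yaw -59.08 F [ 0.38 -0.14 -0.63] gap 0.651 t 11.88
```

View pics/s6.png

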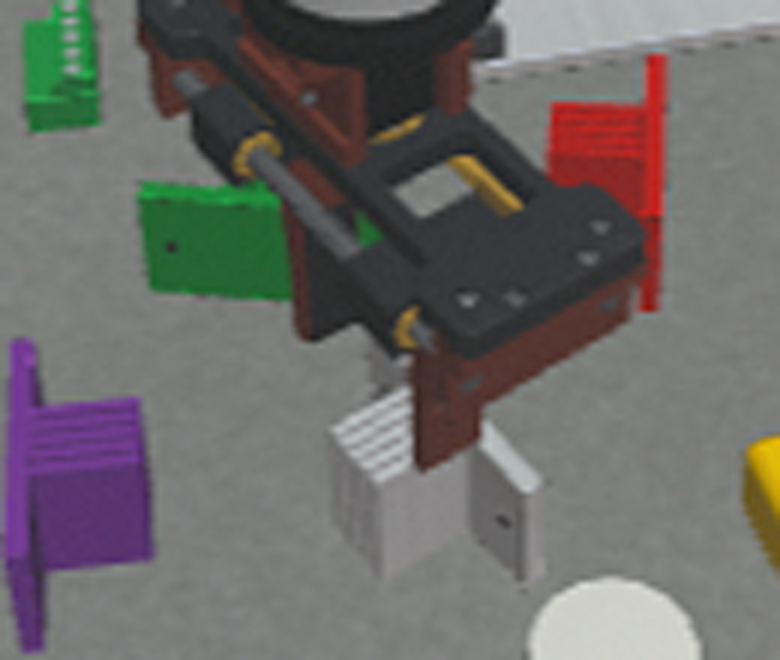

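The near finger, tip at about (440,460) in the crop, is just outside the fin pack's near side, and the far finger is on the other side. I'll descend the rest of the way and grip.

```bash
python3 -m jog '{"delta_pos":[[0.3,1,-0.1],[0.3,2.5,-0.1],[0.3,4,-0.1],[0.3,5.3,-0.1],[0.3,6.1,-0.1],[0.3,6.1,-0.1],[0.3,6.1,-0.1]],"twist":[0,0,0,0,0,0,0]}'; python3 -m jog '{"delta_pos":[[0,0,0],[0,0,0],[0,0,0],[0,0,0],[0,0,0],[0,0,0],[0,0,0],[0,0,0]],"twist":[0,0,0,0,0,0,0,0]}' 1;python3 -c "
from h import *
go(.4929,-.3221,.008,-59.1)"
```

```text
time_s: 12.47
tcp_pos: [0.4933, -0.322, 0.0088]
tool_rot: [-0.614, 0.351, -0.346, 0.617]
ft_force: [0.1, -0.5, 0.5]
finger_gap: 0.649
time_s: 13.13
tcp_pos: [0.4936, -0.3224, 0.0094]
tool_rot: [-0.614, 0.351, -0.346, 0.617]
ft_force: [-1.8, -0.7, 5.8]
finger_gap: 0.318
delta cm [-0.07  0.14 -0.05] twist 0.04 tcp [ 0.4936 -0.3224  0.0094] yaw -59.06 F [-1.84 -0.67  5.76] gap 0.318 t 13.13
```

```bash
python3 -m jog '{"delta_pos":[[0,-0.5,0],[0,-1.5,0],[0,-3.5,0],[0,-6,0],[0,-8.5,0],[0,-10.5,0],[0,-10.5,0],[0,-10.5,0]],"twist":[0,0,0,0,0,0,0,0]}';python3 - <<'E'
from h import *
for n in("side",):
    p,d=read_camera(n); cv2.imwrite(f"pics/{n}7.png",p[:,:,::-1])
go(.5654,.0203,.115,-83.1)
crop("pics/side7.png",190,180,140,110,5,"pics/s7.png")
E
```

```text
time_s: 13.8
tcp_pos: [0.4945, -0.3235, 0.1154]
tool_rot: [-0.614, 0.35, -0.347, 0.617]
ft_force: [0.2, 0.0, -3.5]
finger_gap: 0.313
delta cm [-25.73   0.11  23.8 ] twist 24.04 tcp [ 0.4935 -0.3227  0.114 ] yaw -59.06 F [-0.22  0.22 -2.52] gap 0.319 t 13.85
```

View pics/s7.png

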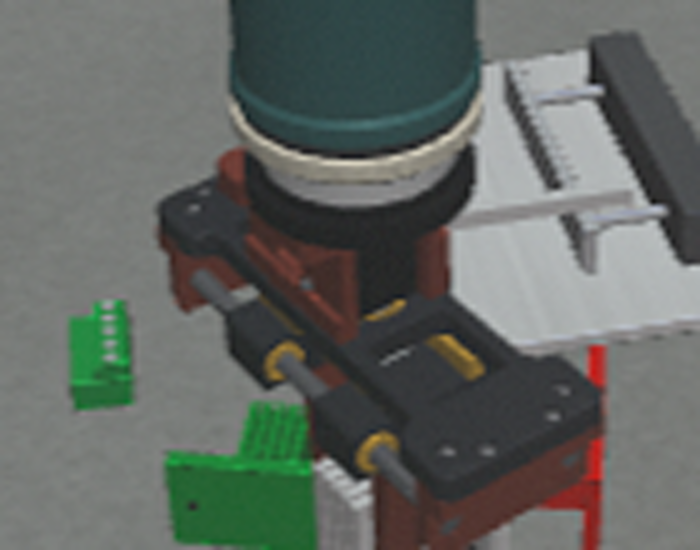

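The sink is lifted and held. The wrist reads 2.5 N, which fits 0.25 kg. I'll carry it to the jig.

```bash
python3 -m jog '{"delta_pos":[[-1,0,0.9],[-2.5,0,2.3],[-4.2,0,3.9],[-6,0,5.5],[-7.8,0,7.2],[-9.6,0,8.9],[-11.4,0,10.5],[-13.2,0,12.2]],"twist":[1,3,5,8,11,14,17,20]}';python3 -c "
from h import *
go(.5654,.0203,.115,-83.1)"
```

```text
time_s: 14.52
tcp_pos: [0.5287, -0.145, 0.113]
tool_rot: [-0.544, 0.455, -0.447, 0.545]
ft_force: [0.3, 0.3, -2.1]
finger_gap: 0.321
delta cm [-15.55  -0.09   6.7 ] twist 3.88 tcp [ 0.5287 -0.145   0.113 ] yaw -79.22 F [ 0.33  0.3  -2.07] gap 0.321 t 14.52
```

```bash
python3 -m jog '{"delta_pos":[[-2.3,-0.1,1],[-4.6,-0.1,2],[-6.9,-0.1,3],[-9.2,-0.1,4],[-11.5,-0.1,5],[-13.5,-0.1,5.9],[-14.8,-0.1,6.4],[-15.5,-0.1,6.7]],"twist":[1,2,3,3.9,3.9,3.9,3.9,3.9]}';python3 -m jog '{"delta_pos":[[-0.2,0,0],[-0.2,0,0],[-0.2,0,0]],"twist":[0,0,0]}';python3 -c "
from h import *
go(.5654,.0203,.035,-83.1)"
```

```text
time_s: 15.18
tcp_pos: [0.5643, 0.0216, 0.1135]
tool_rot: [0.53, -0.473, 0.464, -0.529]
ft_force: [0.3, -1.3, -3.2]
finger_gap: 0.321
time_s: 15.43
tcp_pos: [0.5634, 0.0228, 0.113]
tool_rot: [0.53, -0.474, 0.464, -0.529]
ft_force: [-0.2, 0.0, -2.2]
finger_gap: 0.32
delta cm [0.35 7.79 0.25] twist 0.06 tcp [0.5634 0.0228 0.113 ] yaw -83.04 F [-0.21  0.02 -2.21] gap 0.32 t 15.43
```

```bash
python3 -m jog '{"delta_pos":[[0.3,1,0.2],[0.3,2.5,0.2],[0.3,4,0.2],[0.3,5.5,0.2],[0.3,7,0.2],[0.3,7.8,0.2],[0.3,7.8,0.2],[0.3,7.8,0.2]],"twist":[0,0,0,0,0,0,0,0]}';python3 - <<'E'
from h import *
go(.5654,.0203,.0205,-83.1)
print(R.from_quat(read_state()["tool_rot"]).as_matrix()[:,1])
for n in("top","side",):
    p,d=read_camera(n); cv2.imwrite(f"pics/{n}8.png",p[:,:,::-1])
crop("pics/side8.png",230,165,130,100,6,"pics/s8.png")
crop("pics/top8.png",215,145,100,90,6,"pics/t8.png")
E
```

```text
time_s: 16.1
tcp_pos: [0.5645, 0.0201, 0.0345]
tool_rot: [0.53, -0.474, 0.464, -0.529]
ft_force: [0.1, 0.0, -1.7]
finger_gap: 0.316
delta cm [0.01 1.39 0.1 ] twist 0.01 tcp [0.5645 0.0201 0.0345] yaw -83.09 F [ 0.14  0.   -1.73] gap 0.316 t 16.1
[-0.01276317  0.00861547 -0.99988143]
```

View pics/s8.png

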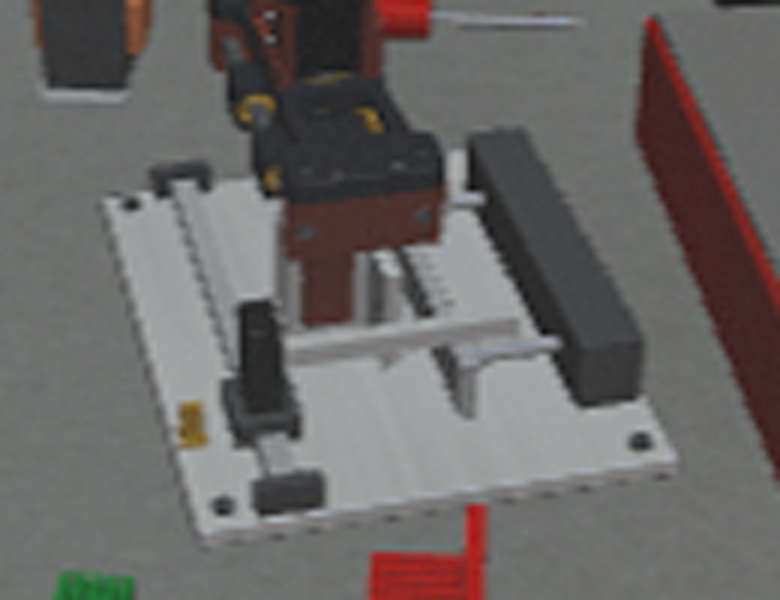

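View pics/t8.png

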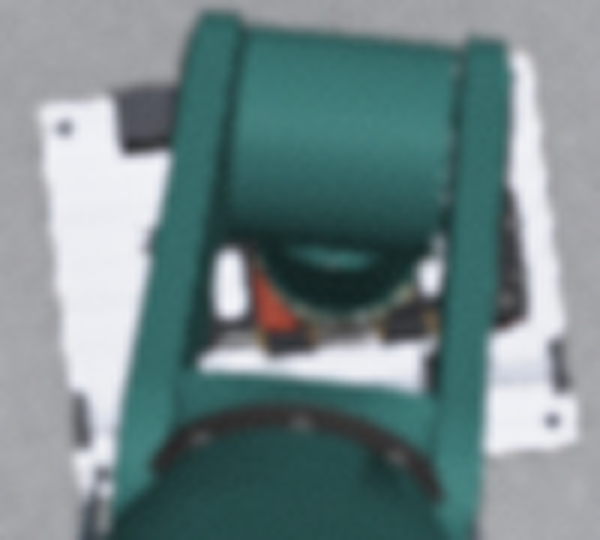

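```bash
python3 -m jog '{"delta_pos":[[0,0.5,0],[0,1,0],[0,1.3,0],[0,1.4,0],[0,1.4,0]],"twist":[0,0,0,0,0]}';python3 - <<'E'
from h import *
go(.5654,.0203,.0205,-83.1)
for n in("side",):
    p,d=read_camera(n); cv2.imwrite(f"pics/{n}9.png",p[:,:,::-1])
crop("pics/side9.png",265,190,55,45,14,"pics/s9.png")
E
```

```text
time_s: 16.62
tcp_pos: [0.565, 0.0206, 0.0212]
tool_rot: [0.53, -0.474, 0.464, -0.529]
ft_force: [-0.5, -0.5, -3.3]
finger_gap: 0.317
delta cm [0.03 0.07 0.03] twist 0.04 tcp [0.565  0.0206 0.0212] yaw -83.06 F [-0.46 -0.48 -3.28] gap 0.317 t 16.62
```

View pics/s9.png

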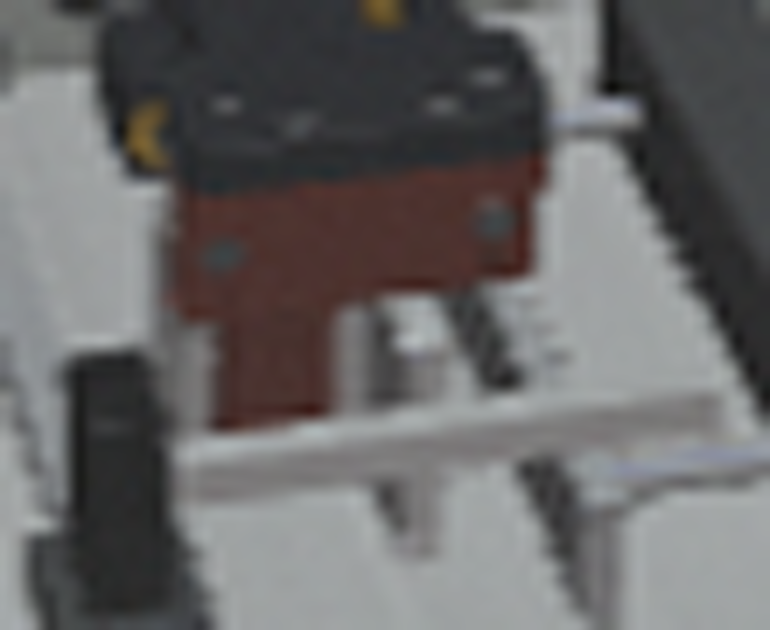

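```bash
cat > js.py <<'E'
from h import *
from fit import fitc
p,_=fitc(["side"])
def J(w):
    d=w[:2]-p[:2]; return (1e3*np.array([np.cos(p[2])*d[0]+np.sin(p[2])*d[1],-np.sin(p[2])*d[0]+np.cos(p[2])*d[1]])).round(1)
E
python3 - <<'E'
from js import *
C=lambda u,v:[265+(u+.5)/14-.5,190+(v+.5)/14-.5]
for nm,q,z in [("sink end top face",(441,352),.0615),("sink end top back",(392,357),.0615),("sink end bottom face",(438,548),.0115),("bottom back",(395,550),.0115),("arm low edge mid",(385,475),.044),("arm low edge",(200,502),.044),("arm top near",(385,440),.054),("arm topnear end",(718,398),.054),("arm tip low",(718,424),.044),("grip low right",(165,605),.028),("grip top",(105,365),.072)]:
    print(nm,J(atz("side",*C(*q),z)))
print("tcp",J(read_state()["tcp_pos"]))
E
```

```text
sink end top face [-21.7 -57.5]
sink end top back [-30.9 -56.9]
sink end bottom face [-20.3 -52.7]
bottom back [-28.4 -51.3]
arm low edge mid [-35.4 -69.3]
arm low edge [-70.5 -69.2]
arm top near [-36.1 -71.7]
arm topnear end [ 27.  -73.9]
arm tip low [ 29.1 -68.8]
grip low right [-79.3 -77.7]
grip top [-86.  -60.8]
tcp [-47.3 -11.3]
```

```bash
python3 -m jog '{"delta_pos":[[0.2,0,0],[0.4,0.05,0],[0.4,0.1,0],[0.4,0.1,0],[0.4,0.1,0]],"twist":[0,0,0,0,0]}';python3 - <<'E'
from js import *
print("tcp",J(read_state()["tcp_pos"]))
go(.5654,.0203,.0195,-83.1)
E
```

```text
time_s: 17.08
tcp_pos: [0.5657, 0.0165, 0.0203]
tool_rot: [0.53, -0.474, 0.464, -0.529]
ft_force: [0.8, 0.7, -1.7]
finger_gap: 0.315
tcp [-47.3 -15.4]
delta cm [-0.38  0.09  0.01] twist 0.03 tcp [0.5657 0.0165 0.0203] yaw -83.07 F [ 0.77  0.69 -1.67] gap 0.315 t 17.08
```

```bash
python3 -m jog '{"delta_pos":[[0,0.1,0],[0,0.1,0],[0,0.1,0],[0,0.1,0]],"twist":[0,0,0,0]}';python3 - <<'E'
from js import *
print("tcp",J(read_state()["tcp_pos"]))
go(.5654,.0203,.0195,-83.1)
for n in("side",):
    p_,d=read_camera(n); cv2.imwrite(f"pics/{n}10.png",p_[:,:,::-1])
crop("pics/side10.png",265,190,55,45,14,"pics/s10.png")
E
```

```text
time_s: 17.42
tcp_pos: [0.5658, 0.0165, 0.0197]
tool_rot: [0.53, -0.474, 0.464, -0.529]
ft_force: [-1.7, 0.4, 5.2]
finger_gap: 0.315
tcp [-47.2 -15.4]
delta cm [-0.38  0.03  0.  ] twist 0.03 tcp [0.5658 0.0165 0.0197] yaw -83.07 F [-1.7   0.4   5.16] gap 0.315 t 17.42
```

View pics/s10.png

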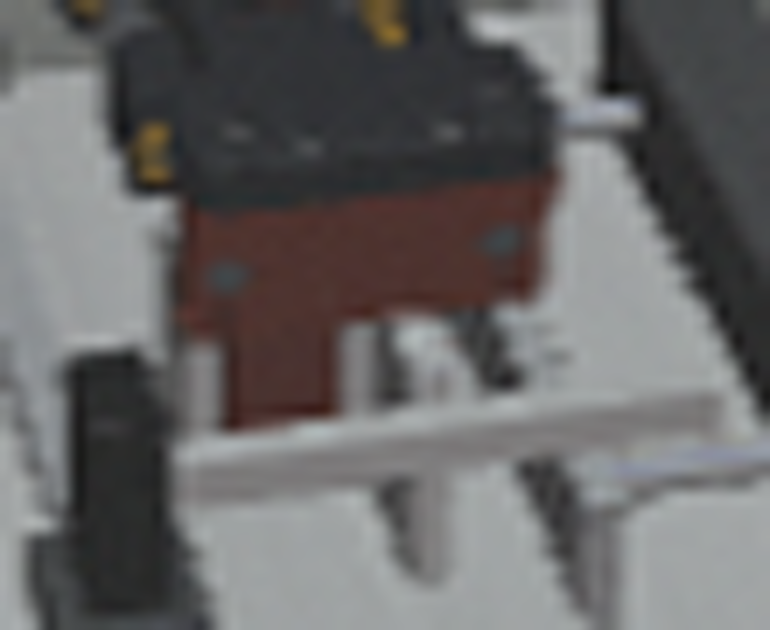

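```bash
python3 -m jog '{"delta_pos":[[0,-0.03,0.2],[0,-0.04,0.5],[0,-0.04,0.8],[0,-0.04,1.1],[0,-0.04,1.35],[0,-0.04,1.5],[0,-0.04,1.5],[0,-0.04,1.5]],"twist":[0,0,0,0,0,0,0,0]}';python3 - <<'E'
from js import *
print("tcp",J(read_state()["tcp_pos"]))
go(.5654,.0203,.0200,-83.1)
for n in("side",):
    p_,d=read_camera(n); cv2.imwrite(f"pics/{n}11.png",p_[:,:,::-1])
crop("pics/side11.png",265,190,55,45,14,"pics/s11.png")
E
```

```text
time_s: 18.13
tcp_pos: [0.5813, 0.0184, 0.0198]
tool_rot: [0.529, -0.473, 0.464, -0.529]
ft_force: [1.1, -0.4, -1.2]
finger_gap: 0.321
tcp [-31.7 -15.5]
delta cm [-0.38 -0.   -1.55] twist 0.04 tcp [0.5813 0.0184 0.0198] yaw -83.06 F [ 1.11 -0.38 -1.24] gap 0.321 t 18.13
```

View pics/s11.png

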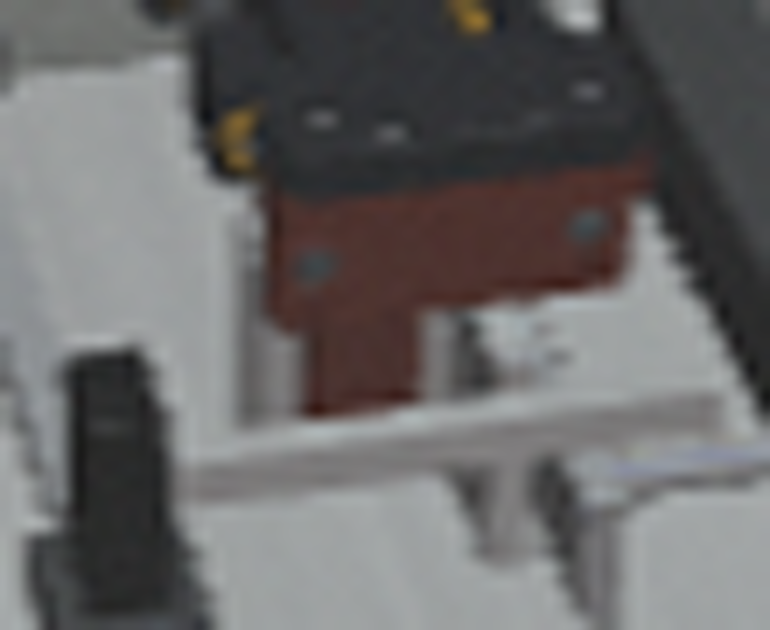

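The sink stands on the bed at (510,500) in the crop, beside the arm and a few mm short of the plate. I'll advance slowly while watching the force.

```bash
python3 -m jog '{"delta_pos":[[0,0,0.15],[0,0,0.3],[0,0,0.45],[0,0,0.6],[0,0,0.75],[0,0,0.9],[0,0,1.0],[0,0,1.0]],"twist":[0,0,0,0,0,0,0,0]}';python3 - <<'E'
from js import *
s=read_state();M=R.from_quat(s["tool_rot"]).as_matrix();print("tcp",J(s["tcp_pos"]),"F tool",(M.T@s["ft_force"]).round(2))
go(.5654,.0203,.0200,-83.1)
E
```

```text
time_s: 18.85
tcp_pos: [0.5895, 0.0194, 0.0198]
tool_rot: [0.53, -0.474, 0.463, -0.529]
ft_force: [-6.7, -0.8, 5.8]
finger_gap: 0.317
tcp [-23.4 -15.4] F tool [-0.04 -5.75 -6.81]
delta cm [-0.38  0.01 -2.38] twist 0.06 tcp [0.5895 0.0194 0.0198] yaw -83.04 F [-6.69 -0.83  5.83] gap 0.317 t 18.85
```

```bash
python3 -m jog '{"delta_pos":[[0,-0.03,0.1],[0,-0.05,0.2],[0,-0.05,0.3],[0,-0.05,0.4],[0,-0.05,0.4],[0,-0.05,0.4]],"twist":[0,0,0,0,0,0]}';python3 - <<'E'
from js import *
s=read_state();M=R.from_quat(s["tool_rot"]).as_matrix();print("tcp",J(s["tcp_pos"]),"F tool",(M.T@s["ft_force"]).round(2))
go(.5654,.0203,.0200,-83.1)
for n in("side",):
    p_,d=read_camera(n); cv2.imwrite(f"pics/{n}12.png",p_[:,:,::-1])
crop("pics/side12.png",265,190,55,45,14,"pics/s12.png")
E
```

```text
time_s: 19.35
tcp_pos: [0.5918, 0.0197, 0.0199]
tool_rot: [0.531, -0.475, 0.462, -0.528]
ft_force: [-6.9, -1.5, 2.4]
finger_gap: 0.318
tcp [-21.  -15.4] F tool [ 0.61 -2.28 -7.07]
delta cm [-0.38  0.04 -2.61] twist 0.08 tcp [0.5918 0.0197 0.0199] yaw -83.02 F [-6.91 -1.49  2.38] gap 0.318 t 19.35
```

View pics/s12.png

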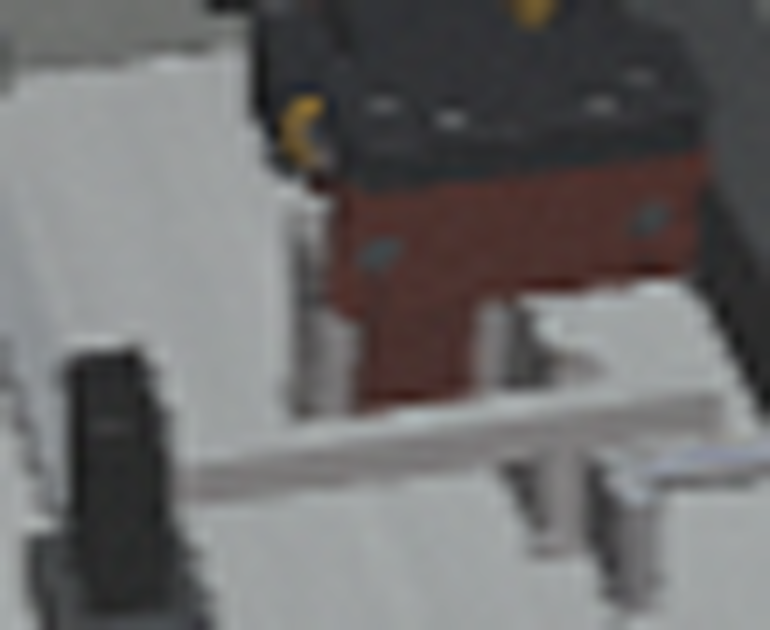

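```bash
python3 -m jog '{"delta_pos":[[0,0,0.1],[0,0,0.2],[0,0,0.3],[0,0,0.4],[0,0,0.5],[0,0,0.5],[0,0,0.5],[0,0,0.5]],"twist":[0,0,0,0,0,0,0,0]}';python3 - <<'E'
from js import *
s=read_state();M=R.from_quat(s["tool_rot"]).as_matrix();print("tcp",J(s["tcp_pos"]),"F tool",(M.T@s["ft_force"]).round(2),"tool y",M[:,1].round(4),"torque",(M.T@s["wrist_torque"]).round(2))
go(.5654,.0203,.0200,-83.1)
C=lambda u,v:[265+(u+.5)/14-.5,190+(v+.5)/14-.5]
for nm,q,z in [("plate s11 top front",(585,490),.04),("plate s11 top back",(622,490),.04),("plate s12 top front",(618,495),.04),("s12 back",(660,487),.04),("s12 sink bottom face",(580,548),.0105),("s12 plate bottom front",(620,600),.012),("s12 plate bottom back",(655,598),.012)]: print(nm,J(atz("side",*C(*q),z)))
for n in("side",):
    p_,d=read_camera(n); cv2.imwrite(f"pics/{n}13.png",p_[:,:,::-1])
crop("pics/side13.png",265,190,55,45,14,"pics/s13.png")
E
```

```text
time_s: 20.07
tcp_pos: [0.5936, 0.02, 0.02]
tool_rot: [0.533, -0.476, 0.461, -0.526]
ft_force: [-10.6, -3.0, 10.2]
finger_gap: 0.317
tcp [-19.2 -15.4] F tool [  1.58  -9.95 -11.08] tool y [-0.0218  0.0073 -0.9997] torque [-1.67  0.04 -0.49]
delta cm [-0.37  0.06 -2.8 ] twist 0.1 tcp [0.5936 0.02   0.02  ] yaw -83.0 F [-10.59  -3.    10.16] gap 0.317 t 20.07
plate s11 top front [  0.8 -77.5]
plate s11 top back [  7.5 -79.1]
plate s12 top front [  6.3 -80.4]
s12 back [ 14.6 -79.9]
s12 sink bottom face [  6.5 -57.9]
s12 plate bottom front [  8.7 -76.9]
s12 plate bottom back [ 15.3 -77.8]
```

View pics/s13.png

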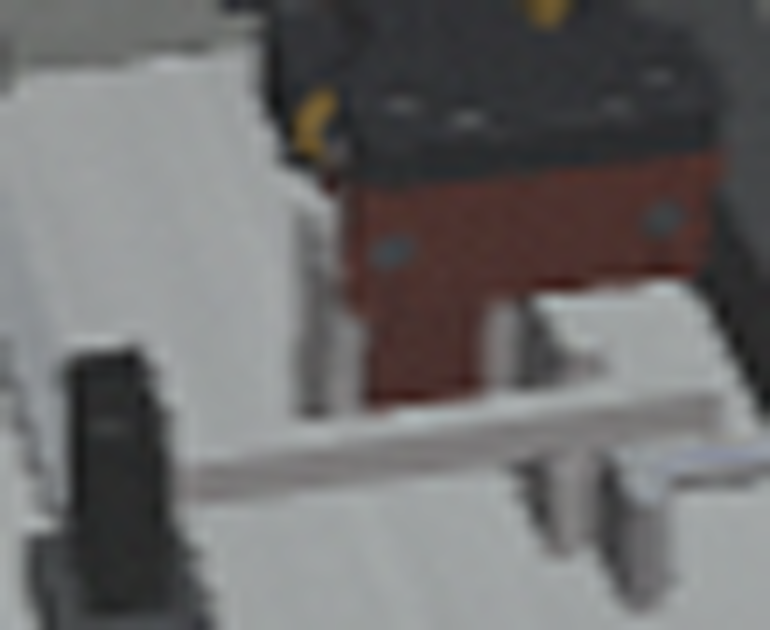

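```bash
python3 -m jog '{"delta_pos":[[0,-0.05,0.2],[0,-0.08,0.35],[0,-0.08,0.45],[0,-0.08,0.55],[0,-0.08,0.65],[0,-0.08,0.7],[0,-0.08,0.7],[0,-0.08,0.7]],"twist":[0,0,0,0,0,0,0,0]}';cat > st.py <<'E'
from js import *
s=read_state();M=R.from_quat(s["tool_rot"]).as_matrix();print("tcp",J(s["tcp_pos"]),s["tcp_pos"].round(4),"F tool",(M.T@s["ft_force"]).round(2),"tool y",M[:,1].round(4),"torque",(M.T@s["wrist_torque"]).round(2),s["time_s"])
E
python3 st.py; python3 -c "
from h import *
p_,d=read_camera('side'); cv2.imwrite('pics/side14.png',p_[:,:,::-1])
crop('pics/side14.png',265,190,55,45,14,'pics/s14.png')"
```

```text
time_s: 20.78
tcp_pos: [0.5968, 0.0204, 0.0202]
tool_rot: [0.535, -0.478, 0.459, -0.525]
ft_force: [-11.3, -3.8, 7.8]
finger_gap: 0.323
tcp [-16.  -15.4] [0.5968 0.0204 0.0202] F tool [  2.27  -7.52 -11.91] tool y [-0.0288  0.0066 -0.9996] torque [-1.73  0.08 -0.53] 20.7833
```

View pics/s14.png

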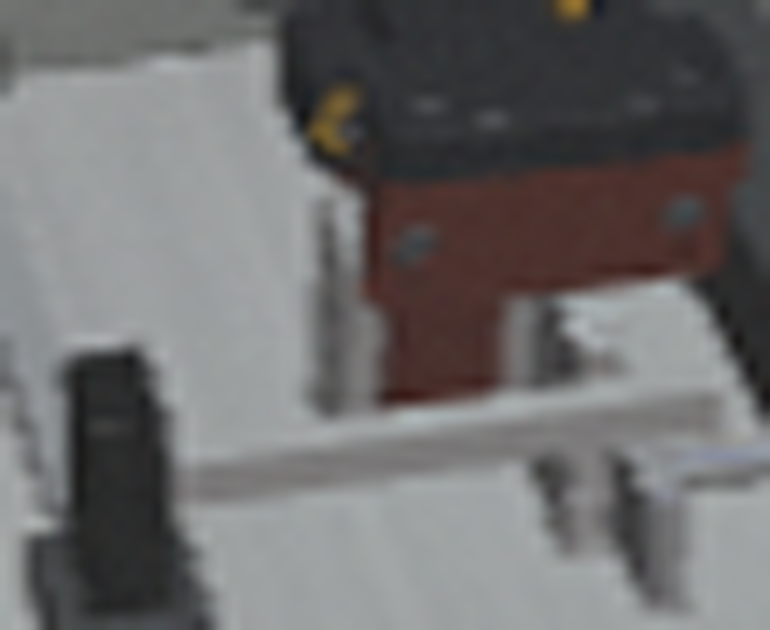

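```bash
python3 -m jog '{"delta_pos":[[0,-0.1,0.3],[0,-0.15,0.4],[0,-0.18,0.5],[0,-0.18,0.55],[0,-0.18,0.55],[0,-0.18,0.55],[0,-0.18,0.55],[0,-0.18,0.55]],"twist":[0,0,0,0,0,0,0,0]}'
python3 st.py; python3 -c "
from h import *
p_,d=read_camera('side'); cv2.imwrite('pics/side15.png',p_[:,:,::-1])
crop('pics/side15.png',265,190,55,45,14,'pics/s15.png')"
```

```text
time_s: 21.5
tcp_pos: [0.5977, 0.0205, 0.0205]
tool_rot: [0.537, -0.48, 0.457, -0.522]
ft_force: [-10.0, -4.0, 0.4]
finger_gap: 0.313
tcp [-15.1 -15.4] [0.5977 0.0205 0.0205] F tool [  2.7   -0.09 -10.38] tool y [-0.0375  0.0059 -0.9993] torque [-1.66  0.07 -0.6 ] 21.5
```

View pics/s15.png

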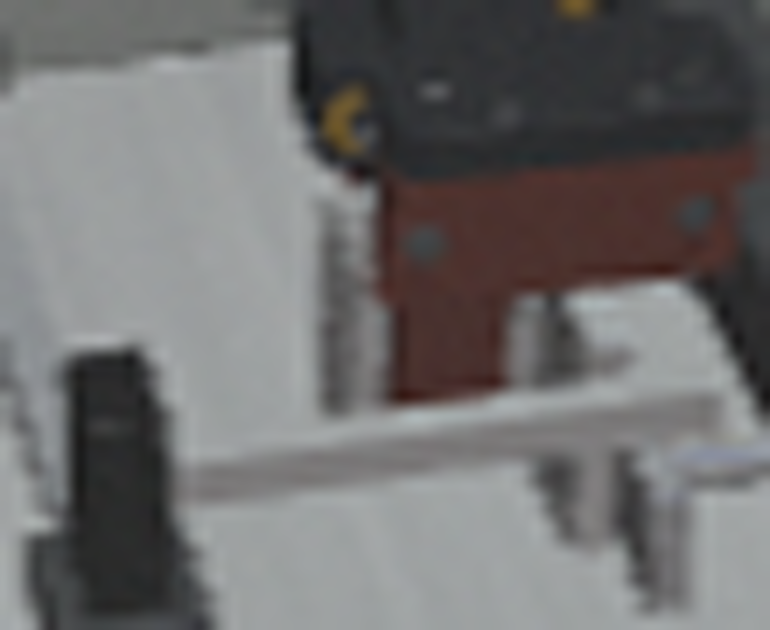

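The wrist feels a forward push of about 10.4 N. The plate's back corner has moved roughly 12–13 mm and the stop has not moved. I'll let time pass on camera calls, which hold the target, and check that the push stays steady.

```bash
python3 - <<'E'
from js import *
for i in range(12):
    p_,d=read_camera('side')
    if i%3==2:
        s=read_state();M=R.from_quat(s["tool_rot"]).as_matrix();print(round(s["time_s"],2),J(s["tcp_pos"]),s["tcp_pos"].round(4),(M.T@s["ft_force"]).round(1),M[:,1].round(4))
cv2.imwrite('pics/side16.png',p_[:,:,::-1])
crop('pics/side16.png',235,180,110,85,7,'pics/s16.png')
a=cv2.imread('pics/side9.png').astype(int);b=cv2.imread('pics/side16.png').astype(int)
# stop drift: grip region phase correlation
f=lambda x:np.float32(x[214:240,268:282].mean(2))
print(cv2.phaseCorrelate(f(a),f(b)))
E
```

```text
21.7 [-15.  -15.4] [0.5977 0.0205 0.0205] [ 2.8  0.5 -9.9] [-0.0375  0.0059 -0.9993]
21.85 [-15.1 -15.4] [0.5977 0.0205 0.0205] [  3.6  -0.1 -10.9] [-0.0375  0.0059 -0.9993]
22.0 [-15.1 -15.4] [0.5977 0.0205 0.0205] [  2.6  -0.1 -10.1] [-0.0374  0.0059 -0.9993]
22.15 [-15.1 -15.4] [0.5977 0.0205 0.0205] [  3.7  -0.3 -10.3] [-0.0375  0.0059 -0.9993]
((0.9879206887720002, -0.12028390375296816), 0.6887572965504211)
```

View pics/s16.png

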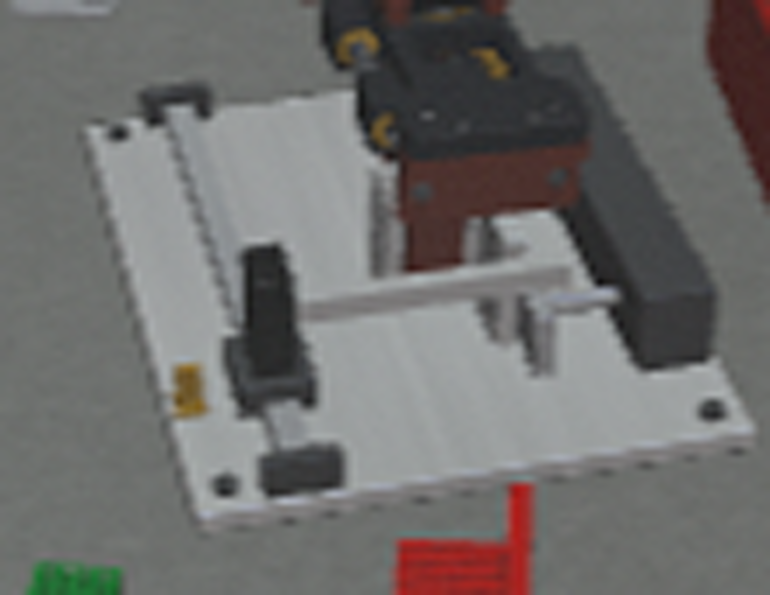

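```bash
python3 - <<'E'
from js import *
C=lambda u,v:[265+(u+.5)/14-.5,190+(v+.5)/14-.5]
for nm,q,z in [("sink bottom face",(612,543),.0105),("bottom back",(575,545),.0105),("sink top face",(630,352),.0605),("plate back top",(690,490),.04),("plate bottom back",(685,605),.012),("ptr",None,.029),("arm low edge",(385,475),.044),("arm topnear end",(718,398),.054),]:
    if q: print(nm,J(atz("side",*C(*q),z)))
g=lambda n:cv2.cvtColor(cv2.imread(n),cv2.COLOR_BGR2GRAY).astype(float)
a=g('pics/side9.png');b=g('pics/side16.png')
f=lambda x:np.float32(x[226:246,264:284])
print(cv2.phaseCorrelate(f(a),f(b)))
crop('pics/side16.png',290,205,32,32,20,'pics/s17.png')
E
```

```text
sink bottom face [ 12.9 -57.8]
bottom back [  5.8 -56.8]
sink top face [ 12.6 -64.6]
plate back top [ 19.7 -82.1]
plate bottom back [ 20.2 -81.2]
arm low edge [-35.4 -69.3]
arm topnear end [ 27.  -73.9]
((-0.04519662061897378, -0.06006844936911371), 0.9128935608267784)
```

View pics/s17.png

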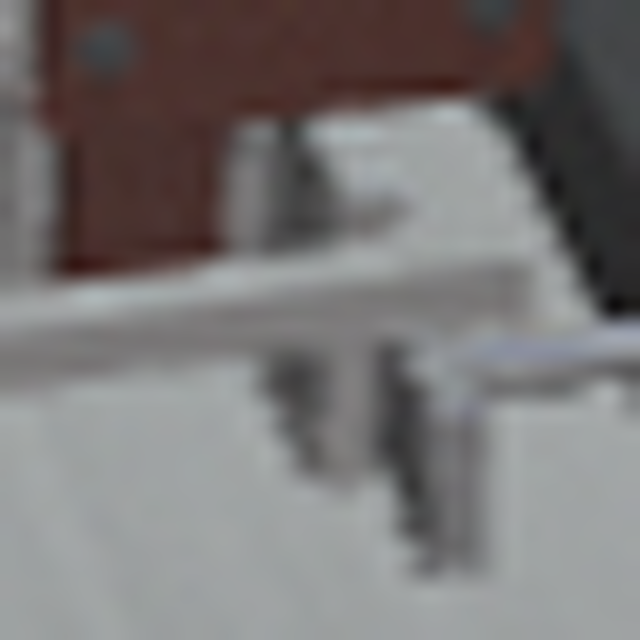

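```bash
python3 -c "
from station import *
print(close_job())"; python3 st.py
```

```text
the job is handed in; nothing more can be done
None
the job is handed in; nothing more can be done
```

The job is handed in. The arm was still gripping the heat sink and pressing it on the sprung plate, at about 22 s of the 59 s allowed. I got no verdict.

**Stop:** My first slide left it about 3 mm short of the pointer, so I regripped it and corrected. The top camera then put it at jig y −68.2 mm, against −68.4 mm for the pointer. Side pictures showed it had not moved during the pressing.

**Heat sink:**
- **Position:** I carried it by its fins and set it on the bed just left of the stop's arm. The gap to the arm measured about 3 mm, but my estimates ranged from 0.5 to 5 mm, and the top view was blocked, so I couldn't confirm it there. The limit is 7 mm.
- **Push:** I pushed it in slowly until the face was about 13 mm in, which by the spring rate is about 9 N. The wrist read a steady 10–11 N forward over the last 0.6 s, and I put the difference down to friction on the bed.
- **Squareness:** The tool leans 0.038 rad (limit 0.09). Its yaw was within about 0.01 rad of the jig's at the last reading.

**Discrepancies:**
- The side and top cameras disagreed by 2–3 mm along the jig.
- The wrist showed a sideways force of about 3 N at the end. It pointed away from what touching the stop's arm would give.
- I saw no contact with the bystanders or look-alikes, but I made no separate check that they had not moved.

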